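# Set out the stacked sample pots at the fruit bench

## Robot

A 7-joint arm with a two-finger parallel gripper is mounted at the origin on the work surface. World frame = base frame: x ahead of the robot, y to its left, z up, the work surface at z = 0. Lengths are in m, angles in rad, forces in N, time in s.
With the tool pointing down it reaches from about 0.425 to 0.925 m from the base axis. Payload 6.8 kg.
Tool frame: the origin (TCP) lies between the finger pads; the fingertips stand ahead of it and the grasp point (between the pads) lies 5 mm behind it (tip_extent is the z of the fingertips in the tool frame, in m); z points along the fingers, y is the line along which they close (so a half turn about z gives the same grasp; the last joint's range is limited). The gripper opens to 85 mm and grips with 20 to 120 N. Pads are 22 mm wide; open, the fingers measure 114 mm over their backs; the gripper's body (76 mm by 85 mm) begins 54 mm behind the grasp point. The pads swing forward as they close: fully open they stand 13 mm farther back than shut.
Start: joints at [1.091, 0.477, 0.022, 1.555, -0.011, 1.109, -0.083], TCP at [0.245, -0.629, 0.245] pointing down, gripper open.
Joint ranges: [-2.96, 2.96], [-0.34, 2.1], [-1.41, 1.46], [0.24, 2.44], [-1.37, 4.51], [0.17, 1.92], [-2.96, 2.96]. Speed limits (rad/s): [2.39, 2.39, 3.14, 3.14, 3.14, 3.14, 3.14].

## Interface

Orientations are given as a 3x3 rotation matrix whose columns are the frame's x, y, z axes.
In Python, from workcell import sense, capture, finish_job, tip_extent gives the robot as it stands. The module is installed in compiled form; this text tells all that it offers.
- The arm moves only by the tool carry_out, never from a script. Its argument "commands" is a list of rows, each a list of 7 numbers: the shift along the world's x, y, z in m, then the turn, a rotation vector about the world's x, y, z in degrees, then the opening, from -1 (shut) to 1 (fully open). A call has 1 to 5 rows; each row is the pose to reach, as a shift and turn from the pose commanded when the call began; what a row does not reach only later rows make up. A row lasts 1/12 s, in which the tool goes at most 41.7 mm and 7.16 degrees, less where a joint would pass 70% of its speed; a pose out of reach is approached as far as the arm can. A call with a gripper value outside its range is refused whole. The fingers move at their own pace and stop on an object; "grip_force" is the grip in N (left out, the last holds). Time passes only in rows, so rows that repeat a pose let the fingers close. It gives the time, the measured TCP pose, the force, the opening and the grip force at its end, in the units of the state.
- sense(): the state, without advancing time (a new reading comes with each control period).
- capture(name): name is "scene" or "top" or "wrist"; returns a dict with "image" (400x640x3 uint8, blue, green, red), "fov_y" (degrees; the focal length in pixels is half the picture's height over the tangent of half this angle, whatever the lens; pixels are square), "cx", "cy" (the principal point, pixels), "k1" (the pictures are not rectified: a ray, as slopes to the right and down, at radius r is drawn at 1 + k1 r^2 times it, then the intrinsics apply), "xyz" and "attitude" of the camera in the world; the wrist camera has in their place "tool_from_camera" (4x4, takes a point from camera to tool coordinates, whose origin is the TCP and whose axes are the flange's). Camera axes: x right, y down, z forward; pixel columns grow to the right and rows downward; lengths in m; the calibration is good to about 2 mm. A picture is of the moment at which its call begins: read the wrist's pose just before it. There is no depth.
- finish_job(): hands the job in; it is judged then, once.
The state is a dict: "t": time; "qpos": joint angles; "dq": joint speeds; "joint_efforts": joint torques, N m; "tcp_pos": TCP position; "orientation": TCP orientation; "wrist_force": force on the tool from outside, world axes, zero at the start; "moment": the same for the moment, N m; "finger_gap": finger opening in m; "gripper_force": force on a finger pad.
Only numpy, scipy, OpenCV 4.12 (cv2) and the standard library are available. Lean on these libraries where they do the work, as an engineer would, in place of code of your own. Each camera call takes 0.05 s, during which the arm holds its last target. There are 200 camera calls.

## Task

Unstack the four sample pots and set each one out at its own station: stand each upright in the middle of the white board on the tray whose fruit has the colour of its cap (red cap with the apples, green with the pears, yellow with the lemons), and stand the blue-capped tare pot in the middle of the balance's pan. Set the pots down rather than dropping them, do not tip any of them over, and leave the glass beaker where it stands.

Things in the scene. Friction and masses are not known exactly. Their poses are not given: they have to be found in the camera images.
- red_pot_mid (a point): Large sample pot: round white jar 56 mm across with a knurled red screw cap 62 mm across (the cap is the top 18 mm), 52 mm tall overall, about 0.11 to 0.22 kg, flat cap and flat base. At the start it stands on the worktop at the bottom of one of the two stacks with a small pot on its cap. The point is at its centre, half-way up (26 mm above its base); z is its axis, upward.
- green_pot_mid (a point): Large sample pot: round white jar 56 mm across with a knurled green screw cap 62 mm across (the cap is the top 18 mm), 52 mm tall overall, about 0.11 to 0.22 kg, flat cap and flat base. At the start it stands on the worktop at the bottom of one of the two stacks with a small pot on its cap. The point is at its centre, half-way up (26 mm above its base); z is its axis, upward.
- yellow_pot_mid (a point): Small sample pot: round white jar 40 mm across with a knurled yellow screw cap 46 mm across (the cap is the top 16 mm), 46 mm tall overall, about 0.06 to 0.11 kg, flat cap and flat base. At the start it stands on the cap of one of the large pots. The point is at its centre, half-way up (23 mm above its base); z is its axis, upward.
- blue_pot_mid (a point): Small sample pot: round white jar 40 mm across with a knurled blue screw cap 46 mm across (the cap is the top 16 mm), 46 mm tall overall, about 0.06 to 0.11 kg, flat cap and flat base. At the start it stands on the cap of one of the large pots. The point is at its centre, half-way up (23 mm above its base); z is its axis, upward. This is the tare pot for the balance.
- apple_tray_spot (a point): Middle of the top face of the white chopping board (130 mm along x, 140 mm along y, top 17 mm above the worktop) on the cream tray that holds two red apples. The tray is fixed, 190 mm along x by 270 mm along y, rim 25 mm high; its frame is upright, slightly turned about z. The fruit, up to 80 mm above the worktop, lies beside the board towards +y, its nearest surface about 90 to 100 mm from this point.
- pear_tray_spot (a point): Middle of the top face of the white chopping board (130 mm along x, 140 mm along y, top 17 mm above the worktop) on the cream tray that holds two green pears. The tray is fixed, 190 mm along x by 270 mm along y, rim 25 mm high; its frame is upright, slightly turned about z. The fruit, up to 102 mm above the worktop, lies beside the board towards +y, its nearest surface about 90 to 100 mm from this point.
- lemon_tray_spot (a point): Middle of the top face of the white chopping board (130 mm along x, 140 mm along y, top 17 mm above the worktop) on the cream tray that holds two yellow lemons. The tray is fixed, 190 mm along x by 270 mm along y, rim 25 mm high; its frame is upright, slightly turned about z. The fruit, up to 60 mm above the worktop, lies beside the board towards +y, its nearest surface about 90 to 100 mm from this point.
- balance_pan (a point): Centre of the top face of the round steel pan, 120 mm across, of the white laboratory balance; the pan's top is 64 mm above the worktop and does not move. The balance is fixed, about 210 mm along x by 180 mm along y; its display and keys are on the -x side of the pan and are no higher than the pan's top. Its frame is upright, slightly turned about z.
- beaker_mid (a point): Empty glass beaker, 68 mm across and 90 mm tall, standing on the worktop beyond the stacks; leave it alone. The point is on its axis, half-way up; z upward.
Things that resemble listed ones, but are neither listed nor needed, are in the scene too. What is shaped like the part that bears green_pot_mid but black is not meant.

How it is judged:
At the end, for the whole second after the job is handed in: All four pots stand released, at rest and upright (within 0.1 rad): red on the apple tray's board, green on the pear tray's, yellow on the lemon tray's, blue on the balance's pan; each within 15 mm of the middle of its board or pan, its base on it (height within 6 mm) (horizontal distance between red_pot_mid and apple_tray_spot below 0.015 m and z of red_pot_mid in the frame of apple_tray_spot between 0.02 and 0.032 m and angle between each of red_pot_mid, green_pot_mid, yellow_pot_mid, blue_pot_mid's own z axis and vertical below 0.1 rad and linear speed of each of red_pot, green_pot, yellow_pot, blue_pot below 0.02 m/s and horizontal distance between green_pot_mid and pear_tray_spot below 0.015 m and z of green_pot_mid in the frame of pear_tray_spot between 0.02 and 0.032 m and horizontal distance between yellow_pot_mid and lemon_tray_spot below 0.015 m and z of yellow_pot_mid in the frame of lemon_tray_spot between 0.017 and 0.029 m and horizontal distance between blue_pot_mid and balance_pan below 0.015 m and z of blue_pot_mid in the frame of balance_pan between 0.017 and 0.029 m); the robot touches nothing.
It fails at once if a pot is tipped over (tilted more than 0.6 rad) (angle between any of red_pot_mid, green_pot_mid, yellow_pot_mid, blue_pot_mid's own z axis and vertical above 0.6 rad).
It fails at once if a pot is dropped (faster than 0.6 m/s while not held, a fall of about 2 cm) ((linear speed of red_pot above 0.6 m/s and contact force between red_pot and the fingers below 0.05 N) or (linear speed of green_pot above 0.6 m/s and contact force between green_pot and the fingers below 0.05 N) or (linear speed of yellow_pot above 0.6 m/s and contact force between yellow_pot and the fingers below 0.05 N) or (linear speed of blue_pot above 0.6 m/s and contact force between blue_pot and the fingers below 0.05 N)).
It fails at once if the beaker is shifted by more than 30 mm (distance of beaker_mid from where it was at the start of the episode above 0.03 m).
It also fails if it takes over 99 s, if anything falls off the work surface, if the arm or the gripper's body presses on something with over 40 N, if the wrist force passes 120 N, or if a joint passes its speed limit or range.

## Working session

There is one attempt and no reset: what is moved stays moved. The work goes in short steps, Python scripts to look and compute and a tool call to move; the robot and the scene stay as the last step left them, time stands still between calls to the robot, and variables do not carry over. Pictures are saved under pics/ and viewed, at most 14 in all, crops included, and the job is handed in when it is done.

Besides the shell and the picture viewer there is one more tool, called after "Request:" by a JSON object that holds its "fn" and its "kwargs". carry_out: Moves the arm, as the interface text tells. Its arguments: {"type":"object","properties":{"commands":{"type":"array"},"grip_force":{"type":"number"}},"required":["commands"]}

```bash
mkdir -p pics
cat > h.py <<'E'
import numpy as np, cv2
from workcell import sense, capture, finish_job, tip_extent
def cam(name):
    s=sense(); c=capture(name)
    if 'tool_from_camera' in c:
        T=np.array(c['tool_from_camera']); R=np.array(s['orientation']).reshape(3,3)
        c['A']=R@T[:3,:3]; c['o']=np.array(s['tcp_pos'])+R@T[:3,3]
    else:
        c['A']=np.array(c['attitude']).reshape(3,3); c['o']=np.array(c['xyz'])
    f=200/np.tan(np.radians(c['fov_y'])/2)
    c['K']=np.array([[f,0,c['cx']],[0,f,c['cy']],[0,0,1]])
    return c
def onplane(c,px,z):
    px=np.array(px,float).reshape(-1,1,2)
    n=cv2.undistortPoints(px,c['K'],np.array([c['k1'],0,0,0,0.])).reshape(-1,2)
    d=np.c_[n,np.ones(len(n))]@c['A'].T
    return c['o']+d*((z-c['o'][2])/d[:,2])[:,None]
def project(c,P):
    P=(np.array(P,float).reshape(-1,3)-c['o'])@c['A']
    n=P[:,:2]/P[:,2:]; r=(n**2).sum(1)
    return n*(1+c['k1']*r)[:,None]*c['K'][0,0]+[c['cx'],c['cy']]
E
python3 - <<'E'
from h import *
print(sense(),tip_extent)
for n in('top','scene'):
    c=cam(n); cv2.imwrite(f'pics/{n}0.png',c['image']); print(n,c['o'],c['A'].round(3).tolist(),c['fov_y'],c['k1'],c['cx'],c['cy'])
E
```

```text
{'t': 0.0, 'qpos': array([ 1.09091297,  0.47779887,  0.02229415,  1.55647605, -0.01147499,
        1.10926522, -0.08309781]), 'dq': array([-0.0003579 ,  0.00151551, -0.00107317, -0.00185948,  0.00014851,
        0.0013748 , -0.00093575]), 'joint_efforts': array([ 5.22937826e-04, -5.96461916e+01,  1.60831857e+00, -2.81188613e+01,
        1.25499425e-02,  9.36389377e-03,  3.54763677e-05]), 'tcp_pos': array([ 0.24501235, -0.62835077,  0.24431524]), 'orientation': array([[ 9.31653604e-01,  3.63346864e-01, -7.86824112e-04],
       [ 3.63347690e-01, -9.31652169e-01,  1.64091952e-03],
       [-1.36823427e-04, -1.81465931e-03, -9.99998344e-01]]), 'wrist_force': array([-0.48150761,  0.59266828,  0.435407  ]), 'moment': array([-0.03257183,  0.05279711, -0.00246993]), 'gripper_force': 0.0, 'finger_gap': 0.08524674918300237} 0.014
top [0.43060234 0.10424996 1.32214416] [[0.024, -0.994, 0.106], [-1.0, -0.026, -0.018], [0.021, -0.105, -0.994]] 47.29638035873047 -0.031880137624543954 318.0224445576565 198.22535290430756
scene [1.06473496 0.94335335 0.9714004 ] [[-0.867, 0.328, -0.375], [0.498, 0.587, -0.639], [0.011, -0.741, -0.672]] 45.34156115841998 -0.053405611942669684 324.17909041076774 202.31218452196444
```

View pics/top0.png

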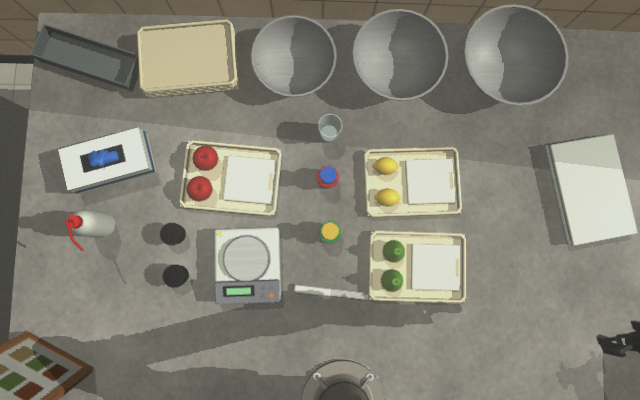

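View pics/scene0.png

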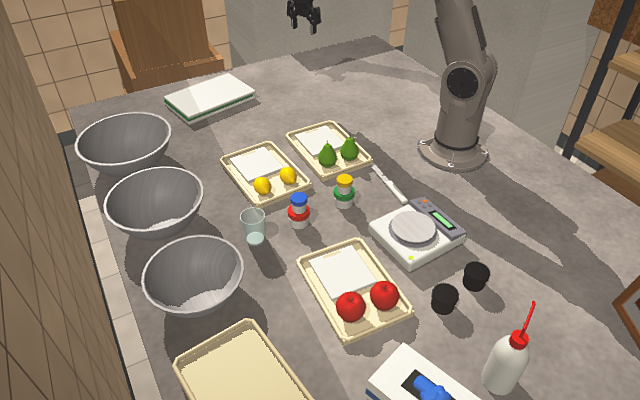

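The top view shows the blue-on-red stack at (328,176), yellow-on-green at (330,231), and the beaker at (330,127). The trays are apples (231,178), lemons (412,181) and pears (418,267), with the balance pan at (246,258). Possible mix-ups:
- **Black pots:** (172,233) and (175,275).
- **Blue thing on the box:** (103,158).
- **Red bottle cap:** (74,222).
- **Bare white box:** (593,190).

By the description, the stacks at (328,176) and (330,231) are the ones I want.

```bash
cat > m.py <<'E'
from h import *
def blob(c,lo,hi,roi,min_a=15):
    x0,y0,x1,y1=roi
    hsv=cv2.cvtColor(c['image'],cv2.COLOR_BGR2HSV)
    m=cv2.inRange(hsv,np.array(lo),np.array(hi)); k=np.zeros_like(m); k[y0:y1,x0:x1]=m[y0:y1,x0:x1]
    cs,_=cv2.findContours(k,cv2.RETR_EXTERNAL,cv2.CHAIN_APPROX_NONE)
    return max(cs,key=cv2.contourArea)
E
python3 - <<'E'
from m import *
c=cam('top')
def rep(n,ct,z):
    (e,ax,_)=cv2.fitEllipse(ct) if len(ct)>5 else (cv2.minEnclosingCircle(ct)[0],0,0)
    P=onplane(c,ct.reshape(-1,2),z); ctr,w,a=cv2.minAreaRect(P[:,:2].astype(np.float32))
    M=cv2.moments(ct); cen=(M['m10']/M['m00'],M['m01']/M['m00'])
    print(n,'px',np.round(cen,1),'moment',onplane(c,[cen],z)[0,:2].round(4),'rect',np.round(ctr,4),np.round(w,4),round(a,1),'r',np.hypot(*ctr).round(3))
rep('blue',blob(c,(100,120,50),(130,255,255),(310,155,350,200)),.098)
rep('yellow',blob(c,(18,120,80),(32,255,255),(310,210,350,250)),.098)
for n,r in dict(apple=(215,145,280,213),lemon=(400,150,460,214),pear=(406,236,464,298)).items():
    rep(n,blob(c,(0,0,170),(180,32,255),r),.017)
g=cv2.cvtColor(c['image'],cv2.COLOR_BGR2GRAY)
# enlarged crop with stacks, pan
cr=c['image'][110:310,170:480]; cv2.imwrite('pics/c1.png',cv2.resize(cr,None,fx=2.5,fy=2.5,interpolation=cv2.INTER_CUBIC))
h=cv2.HoughCircles(g[225:290,210:285],cv2.HOUGH_GRADIENT,1,50,param1=100,param2=15,minRadius=18,maxRadius=30)
print(h); 
for q in h[0][:1]:
    print('pan',onplane(c,[[q[0]+210,q[1]+225],[q[0]+210+q[2],q[1]+225]],.064))
E
```

```text
blue px [328.  174.4] moment [0.6267 0.0567] rect [0.6265 0.0566] [0.0412 0.038 ] 1.3 r 0.629
yellow px [329.6 230.9] moment [0.4738 0.0491] rect [0.4737 0.0493] [0.0435 0.0436] 46.3 r 0.476
apple px [249.  179.4] moment [0.6192 0.2807] rect [0.6204 0.2803] [0.1396 0.1302] 86.3 r 0.681
lemon px [430.3 180.9] moment [ 0.6287 -0.2443] rect [ 0.6293 -0.2446] [0.1287 0.1374] 3.3 r 0.675
pear px [435.6 266.7] moment [ 0.3819 -0.2591] rect [ 0.3827 -0.2595] [0.1285 0.136 ] 0.2 r 0.462
[[[35.5 33.5 22. ]]]
pan [[0.39432219 0.27540055 0.064     ]
 [0.39577372 0.2154842  0.064     ]]
```

View pics/c1.png

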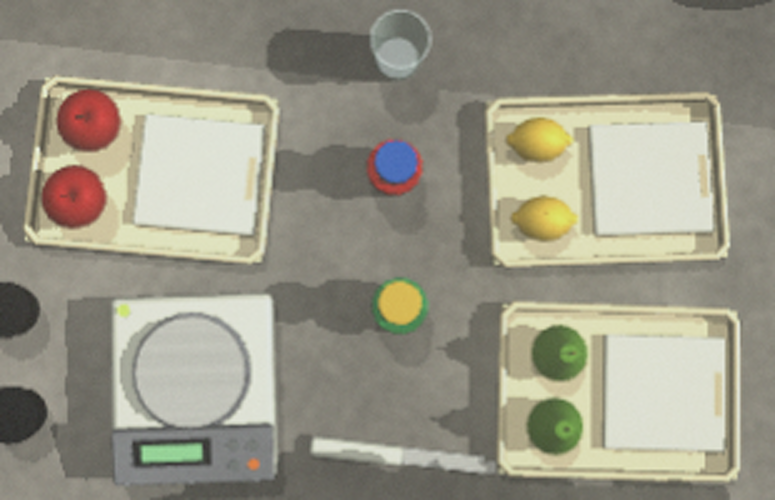

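The crop confirms both stacks: red with blue on top, green with yellow on top. Measured board and pan sizes match those given. I'll move over the blue stack and refine with the wrist camera.

Request:
{"fn": "carry_out", "kwargs": {"commands": [[0.019,0.034,0,0,0,0,1],[0.038,0.068,0,0,0,0,1],[0.057,0.102,0,0,0,0,1],[0.076,0.137,0,0,0,0,1],[0.095,0.171,0,0,0,0,1]], "grip_force": 40}}

```text
t: 0.57
tcp_pos: [0.3407, -0.4559, 0.245]
orientation: [[0.932, 0.363, -0.0], [0.363, -0.932, 0.0], [-0.0, -0.0, -1.0]]
wrist_force: [1.4, 0.2, -0.1]
finger_gap: 0.0858
gripper_force: 0.0
```

Request:
{"fn": "carry_out", "kwargs": {"commands": [[0.019,0.034,0,0,0,0,1],[0.038,0.068,0,0,0,0,1],[0.057,0.102,0,0,0,0,1],[0.076,0.137,0,0,0,0,1],[0.095,0.171,0,0,0,0,1]]}}

```text
t: 0.98
tcp_pos: [0.4356, -0.2849, 0.2453]
orientation: [[0.932, 0.363, -0.0], [0.363, -0.932, -0.0], [-0.0, -0.0, -1.0]]
wrist_force: [0.6, -0.3, -0.3]
finger_gap: 0.0853
gripper_force: 0.0
```

Request:
{"fn": "carry_out", "kwargs": {"commands": [[0.019,0.034,0,0,0,0,1],[0.038,0.068,0,0,0,0,1],[0.057,0.102,0,0,0,0,1],[0.076,0.137,0,0,0,0,1],[0.095,0.171,0,0,0,0,1]]}}

```text
t: 1.4
tcp_pos: [0.5306, -0.114, 0.2453]
orientation: [[0.932, 0.363, -0.0], [0.363, -0.932, -0.0], [-0.0, 0.0, -1.0]]
wrist_force: [-0.0, -0.6, -0.7]
finger_gap: 0.0852
gripper_force: 0.0
```

Request:
{"fn": "carry_out", "kwargs": {"commands": [[0.019,0.034,0,0,0,0,1],[0.038,0.068,0,0,0,0,1],[0.057,0.102,0,0,0,0,1],[0.076,0.137,0,0,0,0,1],[0.095,0.171,0,0,0,0,1]]}}

```text
t: 1.82
tcp_pos: [0.6257, 0.0569, 0.2451]
orientation: [[0.932, 0.363, -0.0], [0.363, -0.932, -0.0], [-0.0, -0.0, -1.0]]
wrist_force: [0.6, -0.0, 0.3]
finger_gap: 0.0853
gripper_force: 0.0
```

Request:
{"fn": "carry_out", "kwargs": {"commands": [[0.0,0.0,0,0,0,0,1],[0.0,0.0,0,0,0,0,1],[0,0,0,0,0,0,1]]}}

```text
t: 2.07
tcp_pos: [0.6249, 0.0545, 0.2447]
orientation: [[0.932, 0.363, -0.001], [0.363, -0.932, -0.001], [-0.001, 0.0, -1.0]]
wrist_force: [0.1, -1.4, 0.0]
finger_gap: 0.0857
gripper_force: 0.0
```

Run:
```python
from m import *
s=sense(); print(s['t'],s['tcp_pos'],s['qpos'].round(2))
c=cam('wrist'); cv2.imwrite('pics/w1.png',c['image']); print(c['tool_from_camera'],c['fov_y'],c['o'])
print('proj blue',project(c,[.6265,.0566,.098]),'yellow',project(c,[.4737,.0493,.098]))
```

```text
2.0667 [0.62485021 0.05448435 0.24472107] [ 0.05  0.42 -0.31  1.66  0.14  1.09 -1.51]
[[ 7.14961516e-04 -9.52228504e-01 -3.05385599e-01  7.78908084e-02]
 [ 9.99999690e-01  7.81572988e-04 -9.58616986e-05  4.69881085e-04]
 [ 3.29963377e-04 -3.05385436e-01  9.52228768e-01 -1.28266514e-01]
 [ 0.00000000e+00  0.00000000e+00  0.00000000e+00  1.00000000e+00]] 59.46568207412079 [0.69773957 0.08244999 0.37287941]
proj blue [[311.2764461 183.2656446]] yellow [[259.45152225 332.59949977]]
```

View pics/w1.png

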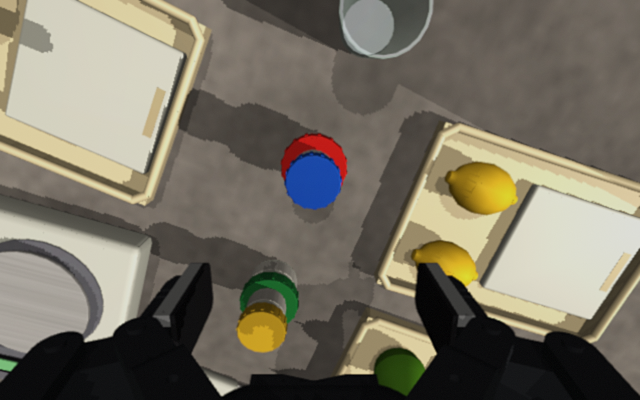

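The wrist view shows blue at (313,181) on red, yellow at (262,331) on green, the beaker clear at (385,20), and the trays. This agrees with the projections.

```bash
cat >> m.py <<'E'
HS=dict(blue=((100,120,50),(130,255,255)),yellow=((18,120,80),(32,255,255)),green=((40,90,30),(85,255,255)),red=((172,120,50),(180,255,255)))
def cap(c,n,z,roi):
    ct=blob(c,*HS[n],roi).reshape(-1,2)+0.0
    P=onplane(c,ct,z)[:,:2].astype(np.float32)
    e,r=cv2.minEnclosingCircle(P); q=cv2.fitEllipse(P)
    print(n,'circ',np.round(e,4),round(2*r,4),'ell',np.round(q[0],4),np.round(q[1],4))
E
python3 - <<'E'
from m import *
c=cam('wrist')
cap(c,'blue',.098,(270,130,360,220)); cap(c,'yellow',.098,(220,290,310,370))
c=cam('top'); hs=cv2.cvtColor(c['image'],cv2.COLOR_BGR2HSV)
for x,y in[(328,174),(322,184),(330,182)]: print(hs[y,x])
E
```

```text
blue circ [0.6288 0.0559] 0.0485 ell [0.6285 0.0561] [0.0447 0.0471]
yellow circ [0.4788 0.0476] 0.0541 ell [0.477  0.0478] [0.0446 0.051 ]
[20 32 72]
[  2 164 176]
[13 29 78]
```

Request:
{"fn": "carry_out", "kwargs": {"commands": [[0.003,0.001,-0.04,0,0,0,1],[0.003,0.001,-0.08,0,0,0,1],[0.003,0.001,-0.12,0,0,0,1],[0.003,0.001,-0.145,0,0,0,1],[0.003,0.001,-0.161,0,0,0,1]]}}

```text
t: 2.63
tcp_pos: [0.6259, 0.0539, 0.0809]
orientation: [[0.932, 0.361, -0.005], [0.361, -0.932, -0.001], [-0.005, -0.0, -1.0]]
wrist_force: [-1.2, 0.3, -0.0]
finger_gap: 0.0855
gripper_force: 0.0
```

Request:
{"fn": "carry_out", "kwargs": {"commands": [[0,0,0,0,0,0,1],[0,0,0,0,0,0,0.3],[0,0,0,0,0,0,0],[0,0,0,0,0,0,-0.3],[0,0,0,0,0,0,-0.3]]}}

```text
t: 3.05
tcp_pos: [0.6295, 0.0565, 0.0865]
orientation: [[0.932, 0.363, 0.003], [0.363, -0.932, 0.001], [0.003, 0.001, -1.0]]
wrist_force: [-1.3, 0.3, 3.2]
finger_gap: 0.0448
gripper_force: 40.2
```

Request:
{"fn": "carry_out", "kwargs": {"commands": [[0,0,0,0,0,0,-1],[0,0,0,0,0,0,-1],[0,0,0,0,0,0,-1],[0,0,0,0,0,0,-1],[0,0,0,0,0,0,-1]]}}

```text
t: 3.47
tcp_pos: [0.6295, 0.0564, 0.0864]
orientation: [[0.932, 0.363, 0.003], [0.363, -0.932, 0.0], [0.003, 0.001, -1.0]]
wrist_force: [-1.8, 0.8, 6.2]
finger_gap: 0.0446
gripper_force: 40.5
```

Request:
{"fn": "carry_out", "kwargs": {"commands": [[0,0,0.004,0,0,0,-1],[0,0,0.015,0,0,0,-1],[0,0,0.04,0,0,0,-1],[0,0,0.07,0,0,0,-1],[0,0,0.096,0,0,0,-1]]}}

```text
t: 3.88
tcp_pos: [0.6282, 0.0561, 0.1826]
orientation: [[0.932, 0.363, 0.0], [0.363, -0.932, 0.0], [0.0, 0.0, -1.0]]
wrist_force: [0.8, -0.4, -0.6]
finger_gap: 0.0448
gripper_force: 41.0
```

Request:
{"fn": "carry_out", "kwargs": {"commands": [[-0.01,0.01,0,0,0,0,-1],[-0.03,0.028,0,0,0,0,-1],[-0.053,0.05,0,0,0,0,-1],[-0.078,0.073,0,0,0,0,-1],[-0.104,0.097,0,0,0,0,-1]]}}

```text
t: 4.3
tcp_pos: [0.5231, 0.1536, 0.1809]
orientation: [[0.932, 0.362, 0.001], [0.362, -0.932, -0.0], [0.001, 0.0, -1.0]]
wrist_force: [0.2, 1.0, -0.5]
finger_gap: 0.0446
gripper_force: 41.0
```

Run:
```python
from m import *
s=sense(); print(s['t'],s['tcp_pos'],s['finger_gap'],s['gripper_force'],s['wrist_force'])
c=cam('wrist'); cv2.imwrite('pics/w2.png',c['image'])
t=cam('top')
cap(t,'red',.052,(310,155,350,200))
print('pan proj',project(c,[.394,.275,.064]))
# pan contour in top view
g=cv2.cvtColor(t['image'],cv2.COLOR_BGR2HSV); print([g[y,x].tolist() for x,y in((246,258),(246,233),(218,240),(275,240),(246,284))])
```

```text
4.3 [0.52313307 0.15355715 0.18089811] 0.044610296697869756 41.034831404685974 [ 0.21351242  1.00035698 -0.54599228]Traceback (most recent call last):
  File "<stdin>", line 5, in <module>
  File "m.py", line 10, in cap
    ct=blob(c,*HS[n],roi).reshape(-1,2)+0.0
       ~~~~^^^^^^^^^^^^^^
  File "m.py", line 7, in blob
    return max(cs,key=cv2.contourArea)
ValueError: max() iterable argument is empty
```

View pics/w2.png

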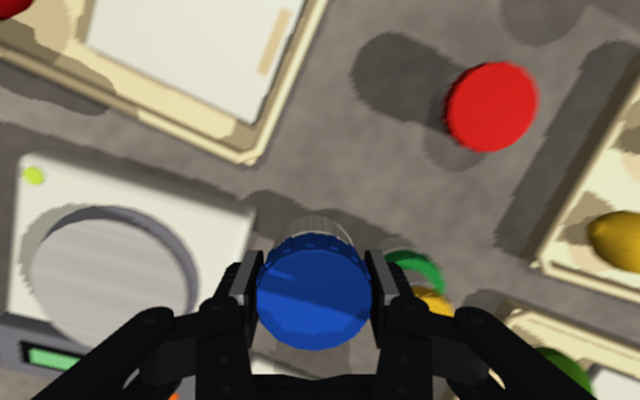

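Blue is held upright at (313,290), and red stands exposed at (491,106). The pan is at about (112,280). I'll measure both.

```bash
sed -i 's/red=((172/red=((0/;s/0,120,50),(180,255,255))/0,120,50),(10,255,255))/' m.py
python3 - <<'E'
from m import *
c=cam('wrist'); cap(c,'red',.052,(420,40,560,170))
print('pan proj',project(c,[.394,.275,.064]))
hs=cv2.cvtColor(c['image'],cv2.COLOR_BGR2HSV)
print([hs[y,x].tolist() for x,y in((100,260),(60,240),(170,240),(195,250),(25,250),(230,220))])
# horizontal/other scan edges: intensity profiles along radial rays from the middle
t=cam('top'); cc=project(t,[.394,.275,.064])[0]; g=cv2.GaussianBlur(cv2.cvtColor(t['image'],cv2.COLOR_BGR2GRAY),(3,3),0).astype(float)
pts=[]
for a in np.arange(0,360,6):
    r=np.arange(17,27,.25); u=np.array([cc[0]+r*np.cos(np.radians(a)),cc[1]+r*np.sin(np.radians(a))]).astype(np.float32)
    p=cv2.remap(g.astype(np.float32),u[0][None],u[1][None],cv2.INTER_LINEAR)[0]; k=np.argmin(np.gradient(p)) ; pts.append(u[:,k])
P=onplane(t,pts,.064)[:,:2]
for _ in range(5):
    A=np.c_[2*P,np.ones(len(P))]; s=np.linalg.lstsq(A,(P**2).sum(1),rcond=None)[0]; R=np.sqrt(s[2]+s[0]**2+s[1]**2)
    e=abs(np.hypot(*(P-s[:2]).T)-R); print(s[:2].round(4),R.round(4),len(P)); P=P[e<max(.003,np.median(e)*1.5)]
E
```

```text
red circ [0.6286 0.0587] 0.0679 ell [0.6289 0.0578] [0.0616 0.0655]
pan proj [[117.73243634 284.99720713]]
[[18, 18, 180], [18, 17, 185], [16, 18, 180], [128, 8, 122], [26, 23, 220], [28, 20, 227]]
[0.3928 0.2747] 0.0599 60
[0.3943 0.275 ] 0.0591 53
[0.3943 0.275 ] 0.0591 53
[0.3943 0.275 ] 0.0591 53
[0.3943 0.275 ] 0.0591 53
```

Request:
{"fn": "carry_out", "kwargs": {"commands": [[-0.025,0.023,0,0,0,0,-1],[-0.052,0.049,0,0,0,0,-1],[-0.08,0.075,0,0,0,0,-1],[-0.108,0.102,0,0,0,0,-1],[-0.13,0.122,0,0,0,0,-1]]}}

```text
t: 4.92
tcp_pos: [0.3933, 0.2764, 0.1808]
orientation: [[0.932, 0.363, 0.001], [0.363, -0.932, 0.001], [0.001, -0.001, -1.0]]
wrist_force: [-0.1, -0.1, -0.8]
finger_gap: 0.0448
gripper_force: 41.1
```

Request:
{"fn": "carry_out", "kwargs": {"commands": [[0,0,-0.01,0,0,0,-1],[0,0,-0.03,0,0,0,-1],[0,0,-0.055,0,0,0,-1],[0,0,-0.068,0,0,0,-1],[0,0,-0.072,0,0,0,-1]]}}

```text
t: 5.33
tcp_pos: [0.3944, 0.2733, 0.1063]
orientation: [[0.932, 0.361, -0.002], [0.361, -0.932, -0.002], [-0.003, 0.001, -1.0]]
wrist_force: [-1.1, 0.4, -0.7]
finger_gap: 0.0446
gripper_force: 41.1
```

Request:
{"fn": "carry_out", "kwargs": {"commands": [[0,0,0,0,0,0,-1],[0,0,0,0,0,0,-1],[0,0,0,0,0,0,-1]]}}

```text
t: 5.58
tcp_pos: [0.3953, 0.2754, 0.1093]
orientation: [[0.932, 0.363, 0.002], [0.363, -0.932, 0.001], [0.002, -0.0, -1.0]]
wrist_force: [0.0, 0.7, -0.9]
finger_gap: 0.0445
gripper_force: 41.1
```

Request:
{"fn": "carry_out", "kwargs": {"commands": [[-0.001,0,-0.003,0,0,0,-1],[-0.001,0,-0.005,0,0,0,-1],[-0.001,0,-0.007,0,0,0,-1],[-0.001,0,-0.009,0,0,0,-1],[-0.001,0,-0.009,0,0,0,-1]]}}

```text
t: 6.0
tcp_pos: [0.3931, 0.2749, 0.099]
orientation: [[0.932, 0.363, -0.0], [0.363, -0.932, -0.0], [-0.0, 0.0, -1.0]]
wrist_force: [0.4, -0.6, -1.1]
finger_gap: 0.0449
gripper_force: 41.1
```

Request:
{"fn": "carry_out", "kwargs": {"commands": [[0,0,-0.001,0,0,0,-1],[0,0,-0.002,0,0,0,-1],[0,0,-0.002,0,0,0,-1]]}}

```text
t: 6.25
tcp_pos: [0.3933, 0.2753, 0.0983]
orientation: [[0.932, 0.363, 0.0], [0.363, -0.932, -0.001], [0.0, 0.001, -1.0]]
wrist_force: [-3.4, -3.4, 11.2]
finger_gap: 0.0446
gripper_force: 42.2
```

Contact is at the predicted height. I'll release, rise, and go to red.

Request:
{"fn": "carry_out", "kwargs": {"commands": [[0,0,0,0,0,0,0.2],[0,0,0,0,0,0,0.5],[0,0,0,0,0,0,1],[0,0,0,0,0,0,1],[0,0,0,0,0,0,1]]}}

```text
t: 6.67
tcp_pos: [0.3932, 0.2751, 0.0972]
orientation: [[0.932, 0.363, -0.0], [0.363, -0.932, -0.0], [-0.0, 0.0, -1.0]]
wrist_force: [-0.8, 0.2, -0.1]
finger_gap: 0.0857
gripper_force: 0.0
```

Request:
{"fn": "carry_out", "kwargs": {"commands": [[0,0,0.01,0,0,0,1],[0,0,0.03,0,0,0,1],[0,0,0.055,0,0,0,1],[0,0,0.08,0,0,0,1],[0,0,0.103,0,0,0,1]]}}

```text
t: 7.08
tcp_pos: [0.3931, 0.2752, 0.2023]
orientation: [[0.932, 0.363, 0.0], [0.363, -0.932, 0.0], [0.0, -0.0, -1.0]]
wrist_force: [-0.5, 0.3, -0.7]
finger_gap: 0.0857
gripper_force: 0.0
```

Request:
{"fn": "carry_out", "kwargs": {"commands": [[0.02,-0.019,0,0,0,0,1],[0.046,-0.042,0,0,0,0,1],[0.072,-0.066,0,0,0,0,1],[0.098,-0.09,0,0,0,0,1],[0.118,-0.109,0,0,0,0,1]]}}

```text
t: 7.5
tcp_pos: [0.5131, 0.1637, 0.2012]
orientation: [[0.932, 0.362, 0.001], [0.362, -0.932, -0.0], [0.001, 0.001, -1.0]]
wrist_force: [0.2, 0.5, -0.5]
finger_gap: 0.0855
gripper_force: 0.0
```

Request:
{"fn": "carry_out", "kwargs": {"commands": [[0.026,-0.024,0,0,0,0,1],[0.052,-0.048,0,0,0,0,1],[0.078,-0.072,0,0,0,0,1],[0.104,-0.096,0,0,0,0,1],[0.118,-0.108,0,0,0,0,1]]}}

```text
t: 7.92
tcp_pos: [0.6318, 0.0534, 0.2009]
orientation: [[0.933, 0.359, 0.002], [0.359, -0.933, -0.002], [0.001, 0.002, -1.0]]
wrist_force: [0.4, -0.0, 0.4]
finger_gap: 0.0856
gripper_force: 0.0
```

Request:
{"fn": "carry_out", "kwargs": {"commands": [[0,0,0,0,0,0,1],[0,0,0,0,0,0,1],[0,0,0,0,0,0,1]]}}

```text
t: 8.17
tcp_pos: [0.6285, 0.0592, 0.2005]
orientation: [[0.931, 0.364, -0.001], [0.364, -0.931, 0.001], [-0.0, -0.001, -1.0]]
wrist_force: [-0.8, 0.9, 0.2]
finger_gap: 0.0854
gripper_force: 0.0
```

Run:
```python
from m import *
s=sense(); print(s['t'],s['tcp_pos'])
c=cam('wrist'); cap(c,'red',.052,(200,50,440,330))
t=cam('top'); cap(t,'blue',.11,(215,225,285,290))
```

```text
8.1667 [0.62848391 0.05924208 0.20052581]
red circ [0.6305 0.056 ] 0.0654 ell [0.6302 0.0559] [0.0612 0.0635]
blue circ [0.3913 0.2742] 0.0448 ell [0.3916 0.2744] [0.04   0.0425]
```

Request:
{"fn": "carry_out", "kwargs": {"commands": [[0,-0.001,-0.04,0,0,0,1],[0,-0.001,-0.08,0,0,0,1],[0,-0.001,-0.118,0,0,0,1],[0,-0.001,-0.145,0,0,0,1],[0,-0.001,-0.162,0,0,0,1]]}}

```text
t: 8.68
tcp_pos: [0.6264, 0.0581, 0.0352]
orientation: [[0.931, 0.365, -0.005], [0.365, -0.931, -0.0], [-0.004, -0.002, -1.0]]
wrist_force: [0.0, 0.4, 0.5]
finger_gap: 0.0856
gripper_force: 0.0
```

Request:
{"fn": "carry_out", "kwargs": {"commands": [[0,0,0,0,0,0,1],[0,0,0,0,0,0,0.6],[0,0,0,0,0,0,0.4],[0,0,0,0,0,0,0],[0,0,0,0,0,0,-1]], "grip_force": 50}}

```text
t: 9.1
tcp_pos: [0.6307, 0.0578, 0.0407]
orientation: [[0.932, 0.363, 0.004], [0.363, -0.932, 0.001], [0.004, 0.001, -1.0]]
wrist_force: [-0.7, 0.3, 5.5]
finger_gap: 0.0604
gripper_force: 54.7
```

Request:
{"fn": "carry_out", "kwargs": {"commands": [[0,0,0,0,0,0,-1],[0,0,0,0,0,0,-1],[0,0,0,0,0,0,-1]]}}

```text
t: 9.35
tcp_pos: [0.6307, 0.0577, 0.0406]
orientation: [[0.932, 0.363, 0.004], [0.363, -0.932, 0.001], [0.004, 0.001, -1.0]]
wrist_force: [-0.6, 0.7, 8.0]
finger_gap: 0.0608
gripper_force: 54.8
```

Request:
{"fn": "carry_out", "kwargs": {"commands": [[0,0,0.004,0,0,0,-1],[0,0,0.015,0,0,0,-1],[0,0,0.04,0,0,0,-1],[0,0,0.07,0,0,0,-1],[0,0,0.09,0,0,0,-1]]}}

```text
t: 9.77
tcp_pos: [0.6298, 0.0571, 0.1314]
orientation: [[0.932, 0.363, 0.002], [0.363, -0.932, 0.0], [0.002, 0.001, -1.0]]
wrist_force: [1.1, 0.1, -0.6]
finger_gap: 0.0602
gripper_force: 54.6
```

Request:
{"fn": "carry_out", "kwargs": {"commands": [[-0.001,0.015,0.01,0,0,0,-1],[-0.002,0.04,0.01,0,0,0,-1],[-0.003,0.07,0.01,0,0,0,-1],[-0.004,0.1,0.01,0,0,0,-1],[-0.005,0.13,0.01,0,0,0,-1]]}}

```text
t: 10.18
tcp_pos: [0.6232, 0.1894, 0.1383]
orientation: [[0.932, 0.363, -0.001], [0.363, -0.932, 0.0], [-0.001, -0.0, -1.0]]
wrist_force: [0.5, 0.1, -2.0]
finger_gap: 0.0602
gripper_force: 54.6
```

Request:
{"fn": "carry_out", "kwargs": {"commands": [[-0.001,0.03,0,0,0,0,-1],[-0.002,0.06,0,0,0,0,-1],[-0.003,0.08,0,0,0,0,-1],[-0.004,0.09,0,0,0,0,-1],[-0.004,0.093,0,0,0,0,-1]]}}

```text
t: 10.6
tcp_pos: [0.6184, 0.2837, 0.1381]
orientation: [[0.93, 0.367, -0.001], [0.367, -0.93, 0.001], [-0.001, -0.002, -1.0]]
wrist_force: [-0.0, -0.5, -1.7]
finger_gap: 0.0603
gripper_force: 54.6
```

Request:
{"fn": "carry_out", "kwargs": {"commands": [[0,0,-0.01,0,0,0,-1],[0,0,-0.03,0,0,0,-1],[0,0,-0.05,0,0,0,-1],[0,0,-0.066,0,0,0,-1],[0,0,-0.072,0,0,0,-1]]}}

```text
t: 11.02
tcp_pos: [0.6191, 0.2761, 0.0627]
orientation: [[0.933, 0.361, -0.004], [0.36, -0.933, -0.004], [-0.005, 0.002, -1.0]]
wrist_force: [0.4, -0.0, -2.4]
finger_gap: 0.0603
gripper_force: 54.6
```

Request:
{"fn": "carry_out", "kwargs": {"commands": [[0,0,0,0,0,0,-1],[0,0,0,0,0,0,-1],[0,0,0,0,0,0,-1]]}}

```text
t: 11.27
tcp_pos: [0.6212, 0.2797, 0.0674]
orientation: [[0.932, 0.362, 0.002], [0.362, -0.932, 0.001], [0.002, 0.0, -1.0]]
wrist_force: [0.7, -0.2, -0.8]
finger_gap: 0.0603
gripper_force: 54.6
```

Run:
```python
from m import *
s=sense(); print(s['t'],s['tcp_pos'],s['wrist_force'],s['qpos'].round(2))
c=cam('wrist'); cv2.imwrite('pics/w3.png',c['image'])
print(project(c,[.620,.280,.017]))
```

```text
11.2667 [0.62117433 0.27972126 0.06738725] [ 0.68563035 -0.15823601 -0.77440734] [-0.32  0.69 -0.28  1.65  0.24  0.83 -1.9 ]
[[311.47156209 235.47845146]]
```

View pics/w3.png

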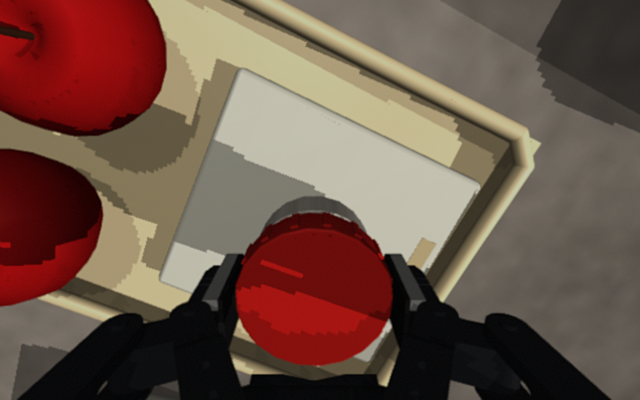

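The board corners are at (238,68), (480,185) and (160,278). I'll check the middle from the diagonal.

Run:
```python
from m import *
c=cam('wrist')
P=onplane(c,[(238,68),(480,185),(160,278)],.017); print(P.round(4),P[1:].mean(0).round(4),np.linalg.norm(P[0]-P[1]),np.linalg.norm(P[0]-P[2]))
```

```text
[[0.6883 0.3445 0.017 ]
 [0.6793 0.208  0.017 ]
 [0.5637 0.3519 0.017 ]] [0.6215 0.28   0.017 ] 0.13673060763585304 0.12484551562905147
```

The middle is (0.621, 0.280), matching the current position. I'll set red down.

Request:
{"fn": "carry_out", "kwargs": {"commands": [[0,0,-0.003,0,0,0,-1],[0,0,-0.005,0,0,0,-1],[0,0,-0.007,0,0,0,-1],[0,0,-0.008,0,0,0,-1],[0,0,-0.008,0,0,0,-1]]}}

```text
t: 11.78
tcp_pos: [0.62, 0.28, 0.0579]
orientation: [[0.932, 0.363, -0.001], [0.363, -0.932, -0.0], [-0.001, 0.0, -1.0]]
wrist_force: [-1.2, -0.0, -1.5]
finger_gap: 0.0609
gripper_force: 54.6
```

Request:
{"fn": "carry_out", "kwargs": {"commands": [[0,0,-0.001,0,0,0,-1],[0,0,-0.002,0,0,0,-1],[0,0,-0.002,0,0,0,-1]]}}

```text
t: 12.03
tcp_pos: [0.6201, 0.2801, 0.0577]
orientation: [[0.932, 0.363, -0.0], [0.363, -0.932, -0.0], [-0.0, 0.0, -1.0]]
wrist_force: [-3.7, -3.1, 8.7]
finger_gap: 0.0603
gripper_force: 55.7
```

Request:
{"fn": "carry_out", "kwargs": {"commands": [[0,0,0,0,0,0,0.6],[0,0,0,0,0,0,1],[0,0,0,0,0,0,1],[0,0,0,0,0,0,1],[0,0,0,0,0,0,1]], "grip_force": 40}}

```text
t: 12.45
tcp_pos: [0.6203, 0.2801, 0.0562]
orientation: [[0.932, 0.363, 0.0], [0.363, -0.932, 0.0], [0.0, -0.0, -1.0]]
wrist_force: [-0.5, 0.2, -0.2]
finger_gap: 0.0853
gripper_force: 0.0
```

Request:
{"fn": "carry_out", "kwargs": {"commands": [[0,0,0.01,0,0,0,1],[0,0,0.035,0,0,0,1],[0,0,0.07,0,0,0,1],[0,0,0.11,0,0,0,1],[0,0,0.144,0,0,0,1]]}}

```text
t: 12.87
tcp_pos: [0.6203, 0.2803, 0.2034]
orientation: [[0.932, 0.363, 0.001], [0.363, -0.932, 0.001], [0.001, -0.0, -1.0]]
wrist_force: [0.8, 1.0, 0.1]
finger_gap: 0.0852
gripper_force: 0.0
```

Request:
{"fn": "carry_out", "kwargs": {"commands": [[-0.013,-0.021,0,0,0,0,1],[-0.03,-0.048,0,0,0,0,1],[-0.047,-0.075,0,0,0,0,1],[-0.064,-0.102,0,0,0,0,1],[-0.08,-0.128,0,0,0,0,1]]}}

```text
t: 13.28
tcp_pos: [0.5393, 0.1508, 0.2011]
orientation: [[0.932, 0.363, 0.001], [0.363, -0.932, -0.0], [0.001, 0.0, -1.0]]
wrist_force: [0.0, -0.6, -0.3]
finger_gap: 0.0856
gripper_force: 0.0
```

Request:
{"fn": "carry_out", "kwargs": {"commands": [[-0.017,-0.027,0,0,0,0,1],[-0.034,-0.054,0,0,0,0,1],[-0.051,-0.081,0,0,0,0,1],[-0.061,-0.097,0,0,0,0,1],[-0.065,-0.103,0,0,0,0,1]]}}

```text
t: 13.7
tcp_pos: [0.4737, 0.046, 0.2008]
orientation: [[0.933, 0.36, -0.0], [0.36, -0.933, -0.002], [-0.001, 0.001, -1.0]]
wrist_force: [-0.4, -0.8, -0.2]
finger_gap: 0.0854
gripper_force: 0.0
```

Request:
{"fn": "carry_out", "kwargs": {"commands": [[0,0,0,0,0,0,1],[0,0,0,0,0,0,1],[0,0,0,0,0,0,1]]}}

```text
t: 13.95
tcp_pos: [0.4762, 0.0507, 0.2008]
orientation: [[0.931, 0.365, 0.001], [0.365, -0.931, 0.001], [0.002, -0.0, -1.0]]
wrist_force: [-0.4, 0.6, 0.2]
finger_gap: 0.0854
gripper_force: 0.0
```

Run:
```python
from m import *
s=sense(); print(s['t'],s['tcp_pos'],s['qpos'].round(2))
c=cam('wrist'); cap(c,'yellow',.098,(200,50,440,330))
t=cam('top'); cap(t,'red',.069,(230,145,280,213))
```

```text
13.95 [0.47619948 0.05069684 0.20075503] [ 0.03  0.23 -0.31  2.04  0.09  0.88 -1.52]
yellow circ [0.4761 0.0493] 0.0498 ell [0.4758 0.0489] [0.0453 0.048 ]
red circ [0.6177 0.2794] 0.0618 ell [0.6177 0.2788] [0.0579 0.0594]
```

Request:
{"fn": "carry_out", "kwargs": {"commands": [[0,0,-0.03,0,0,0,1],[0,0,-0.06,0,0,0,1],[0,0,-0.09,0,0,0,1],[0,0,-0.108,0,0,0,1],[0,0,-0.116,0,0,0,1]]}}

```text
t: 14.47
tcp_pos: [0.4739, 0.0499, 0.0816]
orientation: [[0.931, 0.365, -0.004], [0.365, -0.931, -0.0], [-0.004, -0.001, -1.0]]
wrist_force: [-1.2, -0.6, 1.0]
finger_gap: 0.0851
gripper_force: 0.0
```

Request:
{"fn": "carry_out", "kwargs": {"commands": [[0,0,0,0,0,0,1],[0,0,0,0,0,0,0.3],[0,0,0,0,0,0,0],[0,0,0,0,0,0,-0.3],[0,0,0,0,0,0,-1]]}}

```text
t: 14.88
tcp_pos: [0.4764, 0.0495, 0.0858]
orientation: [[0.932, 0.363, 0.003], [0.363, -0.932, 0.0], [0.003, 0.001, -1.0]]
wrist_force: [-0.6, 0.2, 4.9]
finger_gap: 0.0447
gripper_force: 40.1
```

Request:
{"fn": "carry_out", "kwargs": {"commands": [[0,0,0,0,0,0,-1],[0,0,0,0,0,0,-1],[0,0,0,0,0,0,-1]]}}

```text
t: 15.13
tcp_pos: [0.4763, 0.0495, 0.0858]
orientation: [[0.932, 0.363, 0.003], [0.363, -0.932, 0.0], [0.003, 0.001, -1.0]]
wrist_force: [-1.5, 0.3, 5.6]
finger_gap: 0.045
gripper_force: 40.1
```

Request:
{"fn": "carry_out", "kwargs": {"commands": [[0,0,0.004,0,0,0,-1],[0,0,0.015,0,0,0,-1],[0,0,0.04,0,0,0,-1],[0,0,0.07,0,0,0,-1],[0,0,0.096,0,0,0,-1]]}}

```text
t: 15.55
tcp_pos: [0.4751, 0.0491, 0.1827]
orientation: [[0.932, 0.363, 0.001], [0.363, -0.932, 0.0], [0.001, -0.0, -1.0]]
wrist_force: [0.5, -0.3, -0.9]
finger_gap: 0.0446
gripper_force: 41.0
```

Request:
{"fn": "carry_out", "kwargs": {"commands": [[0.009,-0.017,0,0,0,0,-1],[0.024,-0.046,0,0,0,0,-1],[0.041,-0.079,0,0,0,0,-1],[0.059,-0.113,0,0,0,0,-1],[0.077,-0.147,0,0,0,0,-1]]}}

```text
t: 15.97
tcp_pos: [0.5528, -0.0994, 0.1819]
orientation: [[0.931, 0.364, 0.001], [0.364, -0.931, -0.0], [0.001, 0.001, -1.0]]
wrist_force: [0.6, 0.6, -0.7]
finger_gap: 0.045
gripper_force: 41.0
```

Request:
{"fn": "carry_out", "kwargs": {"commands": [[0.018,-0.034,0,0,0,0,-1],[0.036,-0.069,0,0,0,0,-1],[0.054,-0.103,0,0,0,0,-1],[0.07,-0.134,0,0,0,0,-1],[0.077,-0.147,0,0,0,0,-1]]}}

```text
t: 16.38
tcp_pos: [0.6299, -0.2512, 0.1815]
orientation: [[0.934, 0.358, 0.002], [0.358, -0.934, -0.003], [0.001, 0.003, -1.0]]
wrist_force: [0.6, -1.1, -0.4]
finger_gap: 0.0446
gripper_force: 41.0
```

Request:
{"fn": "carry_out", "kwargs": {"commands": [[0,0,-0.015,0,0,0,-1],[0,0,-0.045,0,0,0,-1],[0,0,-0.08,0,0,0,-1],[0,0,-0.11,0,0,0,-1],[0,0,-0.12,0,0,0,-1]]}}

```text
t: 16.8
tcp_pos: [0.6263, -0.2441, 0.0566]
orientation: [[0.932, 0.363, -0.006], [0.363, -0.932, 0.002], [-0.005, -0.004, -1.0]]
wrist_force: [0.4, -0.5, -0.7]
finger_gap: 0.0444
gripper_force: 41.0
```

Request:
{"fn": "carry_out", "kwargs": {"commands": [[0,0,0,0,0,0,-1],[0,0,0,0,0,0,-1],[0,0,0,0,0,0,-1]]}}

```text
t: 17.05
tcp_pos: [0.6309, -0.2454, 0.063]
orientation: [[0.932, 0.363, 0.004], [0.363, -0.932, -0.001], [0.003, 0.002, -1.0]]
wrist_force: [0.8, 0.0, -0.4]
finger_gap: 0.0448
gripper_force: 41.0
```

Run:
```python
from m import *
s=sense(); print(s['t'],s['tcp_pos'],s['wrist_force'],s['qpos'].round(2))
c=cam('wrist'); cv2.imwrite('pics/w4.png',c['image'])
```

```text
17.05 [ 0.63089211 -0.2454348   0.06295763] [ 0.83900632  0.00582246 -0.36316776] [ 0.39  0.68 -0.15  1.67  0.13  0.8  -1.03]
```

View pics/w4.png

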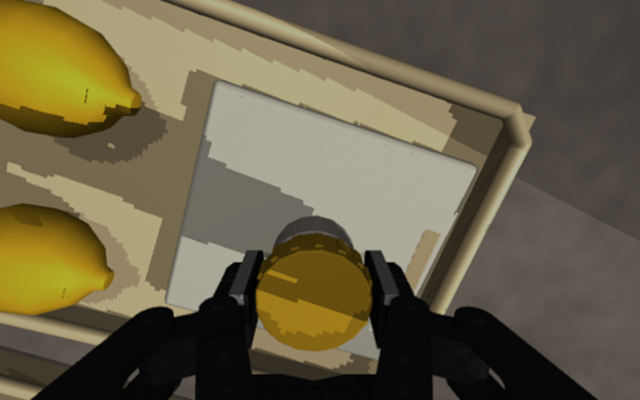

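Yellow is over the lemon board. The board corners are at (212,82), (477,168) and (167,302).

Run:
```python
from m import *
c=cam('wrist')
P=onplane(c,[(212,82),(477,168),(167,302)],.017); print(P.round(4),P[1:].mean(0).round(4),np.linalg.norm(P[0]-P[1]),np.linalg.norm(P[0]-P[2]))
```

```text
[[ 0.6879 -0.1725  0.017 ]
 [ 0.6968 -0.3093  0.017 ]
 [ 0.5633 -0.1824  0.017 ]] [ 0.6301 -0.2458  0.017 ] 0.13707140388964675 0.1250192944422198
```

Request:
{"fn": "carry_out", "kwargs": {"commands": [[0,0,-0.003,0,0,0,-1],[0,0,-0.005,0,0,0,-1],[0,0,-0.007,0,0,0,-1],[0,0,-0.009,0,0,0,-1],[0,0,-0.009,0,0,0,-1]]}}

```text
t: 17.57
tcp_pos: [0.6291, -0.2448, 0.051]
orientation: [[0.932, 0.363, -0.0], [0.363, -0.932, 0.0], [-0.0, -0.0, -1.0]]
wrist_force: [-0.4, -0.5, -0.5]
finger_gap: 0.0444
gripper_force: 41.0
```

Request:
{"fn": "carry_out", "kwargs": {"commands": [[0,0,-0.001,0,0,0,-1],[0,0,-0.002,0,0,0,-1],[0,0,-0.002,0,0,0,-1]]}}

```text
t: 17.82
tcp_pos: [0.6293, -0.2449, 0.0508]
orientation: [[0.932, 0.363, -0.0], [0.363, -0.932, -0.0], [-0.0, 0.0, -1.0]]
wrist_force: [-6.1, 1.5, 10.5]
finger_gap: 0.0447
gripper_force: 42.1
```

Request:
{"fn": "carry_out", "kwargs": {"commands": [[0,0,0,0,0,0,0.2],[0,0,0,0,0,0,0.5],[0,0,0,0,0,0,1],[0,0,0,0,0,0,1],[0,0,0,0,0,0,1]]}}

```text
t: 18.23
tcp_pos: [0.6292, -0.2449, 0.049]
orientation: [[0.932, 0.363, -0.0], [0.363, -0.932, 0.0], [-0.0, -0.0, -1.0]]
wrist_force: [0.0, 0.5, -0.3]
finger_gap: 0.0853
gripper_force: 0.0
```

Request:
{"fn": "carry_out", "kwargs": {"commands": [[0,0,0.01,0,0,0,1],[0,0,0.035,0,0,0,1],[0,0,0.075,0,0,0,1],[0,0,0.115,0,0,0,1],[0,0,0.151,0,0,0,1]]}}

```text
t: 18.65
tcp_pos: [0.6293, -0.2449, 0.2033]
orientation: [[0.932, 0.363, 0.001], [0.363, -0.932, -0.0], [0.001, 0.001, -1.0]]
wrist_force: [1.1, -0.5, 0.1]
finger_gap: 0.0855
gripper_force: 0.0
```

Request:
{"fn": "carry_out", "kwargs": {"commands": [[-0.009,0.017,0,0,0,0,1],[-0.024,0.046,0,0,0,0,1],[-0.041,0.079,0,0,0,0,1],[-0.059,0.113,0,0,0,0,1],[-0.077,0.147,0,0,0,0,1]]}}

```text
t: 19.07
tcp_pos: [0.5513, -0.0967, 0.2011]
orientation: [[0.932, 0.363, 0.001], [0.363, -0.932, -0.0], [0.001, 0.001, -1.0]]
wrist_force: [0.3, 0.6, 0.5]
finger_gap: 0.0855
gripper_force: 0.0
```

Request:
{"fn": "carry_out", "kwargs": {"commands": [[-0.018,0.034,0,0,0,0,1],[-0.036,0.069,0,0,0,0,1],[-0.054,0.103,0,0,0,0,1],[-0.07,0.134,0,0,0,0,1],[-0.077,0.147,0,0,0,0,1]]}}

```text
t: 19.48
tcp_pos: [0.473, 0.0536, 0.2012]
orientation: [[0.93, 0.368, 0.0], [0.368, -0.93, 0.001], [0.001, -0.001, -1.0]]
wrist_force: [-0.1, -0.3, -0.5]
finger_gap: 0.0854
gripper_force: 0.0
```

Request:
{"fn": "carry_out", "kwargs": {"commands": [[0,0,0,0,0,0,1],[0,0,0,0,0,0,1],[0,0,0,0,0,0,1]]}}

```text
t: 19.73
tcp_pos: [0.4759, 0.0481, 0.2008]
orientation: [[0.932, 0.362, 0.001], [0.362, -0.932, -0.0], [0.001, 0.001, -1.0]]
wrist_force: [-0.0, -0.8, 0.7]
finger_gap: 0.0853
gripper_force: 0.0
```

Run:
```python
from m import *
s=sense(); print(s['t'],s['tcp_pos'],s['qpos'].round(2))
c=cam('wrist'); cap(c,'green',.052,(200,50,440,330))
t=cam('top'); cap(t,'yellow',.063,(405,150,460,214))
```

```text
19.7333 [0.47587976 0.04805905 0.20076726] [ 0.04  0.23 -0.31  2.04  0.09  0.88 -1.52]
green circ [0.4739 0.0474] 0.0645 ell [0.4741 0.047 ] [0.0607 0.063 ]
yellow circ [ 0.628  -0.2439] 0.0444 ell [ 0.6276 -0.2441] [0.0407 0.0428]
```

Request:
{"fn": "carry_out", "kwargs": {"commands": [[-0.001,-0.002,-0.04,0,0,0,1],[-0.001,-0.002,-0.08,0,0,0,1],[-0.001,-0.002,-0.118,0,0,0,1],[-0.001,-0.002,-0.145,0,0,0,1],[-0.001,-0.002,-0.162,0,0,0,1]]}}

```text
t: 20.25
tcp_pos: [0.473, 0.0455, 0.0352]
orientation: [[0.932, 0.361, -0.004], [0.361, -0.932, -0.001], [-0.004, -0.001, -1.0]]
wrist_force: [-0.1, -0.3, -0.6]
finger_gap: 0.0851
gripper_force: 0.0
```

Request:
{"fn": "carry_out", "kwargs": {"commands": [[0,0,0,0,0,0,1],[0,0,0,0,0,0,0.6],[0,0,0,0,0,0,0.4],[0,0,0,0,0,0,0],[0,0,0,0,0,0,-1]], "grip_force": 50}}

```text
t: 20.67
tcp_pos: [0.4756, 0.0469, 0.0399]
orientation: [[0.932, 0.363, 0.003], [0.363, -0.932, 0.0], [0.003, 0.001, -1.0]]
wrist_force: [0.1, 0.8, 2.6]
finger_gap: 0.0606
gripper_force: 54.2
```

Request:
{"fn": "carry_out", "kwargs": {"commands": [[0,0,0,0,0,0,-1],[0,0,0,0,0,0,-1],[0,0,0,0,0,0,-1]]}}

```text
t: 20.92
tcp_pos: [0.4756, 0.047, 0.0398]
orientation: [[0.932, 0.363, 0.003], [0.363, -0.932, 0.0], [0.003, 0.001, -1.0]]
wrist_force: [-0.3, -0.6, 6.8]
finger_gap: 0.0608
gripper_force: 54.7
```

Request:
{"fn": "carry_out", "kwargs": {"commands": [[0,0,0.004,0,0,0,-1],[0,0,0.02,0,0,0,-1],[0,0,0.06,0,0,0,-1],[0,0,0.1,0,0,0,-1],[0,0,0.14,0,0,0,-1]]}}

```text
t: 21.33
tcp_pos: [0.4734, 0.0472, 0.1802]
orientation: [[0.932, 0.364, -0.001], [0.364, -0.932, 0.0], [-0.001, -0.001, -1.0]]
wrist_force: [1.6, -0.3, -1.9]
finger_gap: 0.0606
gripper_force: 54.8
```

Request:
{"fn": "carry_out", "kwargs": {"commands": [[0,0,0.01,0,0,0,-1],[0,0,0.022,0,0,0,-1],[0,0,0.022,0,0,0,-1]]}}

```text
t: 21.58
tcp_pos: [0.4755, 0.0473, 0.203]
orientation: [[0.932, 0.363, 0.005], [0.363, -0.932, 0.0], [0.005, 0.001, -1.0]]
wrist_force: [0.3, 0.7, -1.1]
finger_gap: 0.0607
gripper_force: 54.8
```

Request:
{"fn": "carry_out", "kwargs": {"commands": [[0,-0.02,0,0,0,0,-1],[-0.001,-0.058,0,0,0,0,-1],[-0.002,-0.098,0,0,0,0,-1],[-0.003,-0.138,0,0,0,0,-1],[-0.004,-0.177,0,0,0,0,-1]]}}

```text
t: 22.0
tcp_pos: [0.4691, -0.1316, 0.1992]
orientation: [[0.931, 0.364, -0.001], [0.364, -0.931, 0.0], [-0.001, -0.001, -1.0]]
wrist_force: [-0.2, -0.8, -1.1]
finger_gap: 0.0602
gripper_force: 54.8
```

Request:
{"fn": "carry_out", "kwargs": {"commands": [[-0.019,-0.031,0,0,0,0,-1],[-0.042,-0.062,0,0,0,0,-1],[-0.064,-0.095,0,0,0,0,-1],[-0.08,-0.12,0,0,0,0,-1],[-0.087,-0.129,0,0,0,0,-1]]}}

```text
t: 22.42
tcp_pos: [0.3793, -0.2626, 0.199]
orientation: [[0.934, 0.358, -0.003], [0.358, -0.934, -0.001], [-0.003, -0.001, -1.0]]
wrist_force: [0.6, 0.9, -1.8]
finger_gap: 0.0603
gripper_force: 54.8
```

Request:
{"fn": "carry_out", "kwargs": {"commands": [[0,0,-0.015,0,0,0,-1],[0,0,-0.05,0,0,0,-1],[0,0,-0.09,0,0,0,-1],[0,0,-0.12,0,0,0,-1],[0,0,-0.134,0,0,0,-1]]}}

```text
t: 22.83
tcp_pos: [0.3802, -0.2572, 0.062]
orientation: [[0.932, 0.364, -0.006], [0.364, -0.932, 0.003], [-0.004, -0.005, -1.0]]
wrist_force: [-0.5, 0.3, -1.1]
finger_gap: 0.0607
gripper_force: 54.8
```

Request:
{"fn": "carry_out", "kwargs": {"commands": [[0,0,0,0,0,0,-1],[0,0,0,0,0,0,-1],[0,0,0,0,0,0,-1]]}}

```text
t: 23.08
tcp_pos: [0.3837, -0.2591, 0.0668]
orientation: [[0.932, 0.363, 0.001], [0.363, -0.932, -0.0], [0.001, 0.001, -1.0]]
wrist_force: [0.8, -0.5, -1.2]
finger_gap: 0.0605
gripper_force: 54.8
```

Run:
```python
from m import *
s=sense(); print(s['t'],s['tcp_pos'],s['wrist_force'],s['qpos'].round(2))
c=cam('wrist'); cv2.imwrite('pics/w5.png',c['image'])
```

```text
23.0833 [ 0.38365055 -0.25906307  0.06681751] [ 0.78811304 -0.45827207 -1.16240982] [ 0.54  0.41 -0.1   2.19  0.08  0.55 -0.81]
```

View pics/w5.png

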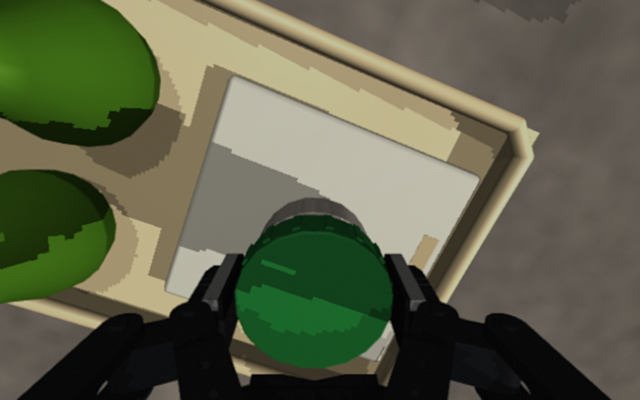

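Green is over the pear board. The corners are at (230,76), (480,178) and (165,290), the same layout as before, so the middle agrees. I'll set it down.

Run:
```python
from m import *
c=cam('wrist')
P=onplane(c,[(230,76),(480,178),(165,290)],.017); print(P[1:].mean(0).round(4))
```

```text
[ 0.3828 -0.2608  0.017 ]
```

Request:
{"fn": "carry_out", "kwargs": {"commands": [[0,0,-0.003,0,0,0,-1],[0,0,-0.005,0,0,0,-1],[0,0,-0.007,0,0,0,-1],[0,0,-0.009,0,0,0,-1],[0,0,-0.009,0,0,0,-1]]}}

```text
t: 23.6
tcp_pos: [0.383, -0.2588, 0.057]
orientation: [[0.932, 0.363, -0.0], [0.363, -0.932, 0.0], [-0.0, -0.0, -1.0]]
wrist_force: [-0.5, -0.3, -1.6]
finger_gap: 0.0601
gripper_force: 54.8
```

Request:
{"fn": "carry_out", "kwargs": {"commands": [[0,0,-0.001,0,0,0,-1],[0,0,-0.002,0,0,0,-1],[0,0,-0.002,0,0,0,-1]]}}

```text
t: 23.85
tcp_pos: [0.3831, -0.2589, 0.0568]
orientation: [[0.932, 0.363, -0.001], [0.363, -0.932, -0.0], [-0.001, -0.0, -1.0]]
wrist_force: [-6.1, 4.1, 22.2]
finger_gap: 0.0601
gripper_force: 57.4
```

Request:
{"fn": "carry_out", "kwargs": {"commands": [[0,0,0,0,0,0,0.6],[0,0,0,0,0,0,1],[0,0,0,0,0,0,1],[0,0,0,0,0,0,1],[0,0,0,0,0,0,1]]}}

```text
t: 24.27
tcp_pos: [0.3832, -0.2589, 0.0552]
orientation: [[0.932, 0.363, -0.0], [0.363, -0.932, 0.0], [-0.0, -0.0, -1.0]]
wrist_force: [0.2, -0.3, 0.2]
finger_gap: 0.0851
gripper_force: 0.0
```

Request:
{"fn": "carry_out", "kwargs": {"commands": [[0,0,0.01,0,0,0,1],[0,0,0.035,0,0,0,1],[0,0,0.075,0,0,0,1],[0,0,0.115,0,0,0,1],[0,0,0.15,0,0,0,1]]}}

```text
t: 24.68
tcp_pos: [0.3831, -0.2588, 0.2082]
orientation: [[0.932, 0.363, 0.001], [0.363, -0.932, -0.0], [0.001, 0.001, -1.0]]
wrist_force: [0.9, -0.9, -1.1]
finger_gap: 0.0854
gripper_force: 0.0
```

Request:
{"fn": "carry_out", "kwargs": {"commands": [[0.02,0.02,0,0,0,0,1],[0.05,0.045,0,0,0,0,1],[0.08,0.07,0,0,0,0,1],[0.1,0.09,0,0,0,0,1],[0.11,0.1,0,0,0,0,1]]}}

```text
t: 25.1
tcp_pos: [0.4961, -0.1552, 0.2064]
orientation: [[0.93, 0.367, 0.002], [0.367, -0.93, 0.001], [0.003, -0.0, -1.0]]
wrist_force: [-1.2, 0.1, 0.3]
finger_gap: 0.0858
gripper_force: 0.0
```

Request:
{"fn": "carry_out", "kwargs": {"commands": [[0,0,0,0,0,0,1],[0,0,0,0,0,0,1],[0,0,0,0,0,0,1]]}}

```text
t: 25.35
tcp_pos: [0.4923, -0.1598, 0.2054]
orientation: [[0.932, 0.362, -0.001], [0.362, -0.932, -0.001], [-0.001, 0.0, -1.0]]
wrist_force: [-0.5, -0.0, -0.1]
finger_gap: 0.0856
gripper_force: 0.0
```

Run:
```python
from m import *
s=sense(); print(s['t'],s['tcp_pos'],s['wrist_force'])
t=cam('top'); cv2.imwrite('pics/top9.png',t['image'])
cap(t,'green',.069,(415,240,460,295)); cap(t,'yellow',.063,(405,150,460,214)); cap(t,'red',.069,(230,145,280,213)); cap(t,'blue',.11,(215,225,285,290))
```

```text
25.35 [ 0.49226545 -0.15984789  0.20541652] [-0.45037522 -0.02821761 -0.11114292]
green circ [ 0.3805 -0.2445] 0.0496 ell [ 0.3801 -0.2405] [0.0178 0.0517]
yellow circ [ 0.6274 -0.2443] 0.0451 ell [ 0.6274 -0.244 ] [0.041  0.0432]
red circ [0.6177 0.2794] 0.0618 ell [0.6177 0.2788] [0.0579 0.0594]
blue circ [0.3911 0.2742] 0.0449 ell [0.3916 0.2745] [0.0407 0.0424]
```

View pics/top9.png

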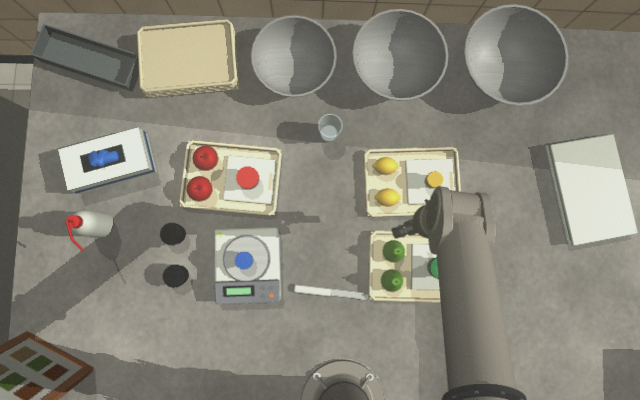

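The top view shows red (248,178), yellow (435,180) and blue (244,260) in their places and the beaker unmoved. Green at (435,267) is partly hidden by the arm, so I'll check it from the scene camera.

Run:
```python
from m import *
c=cam('scene'); p=project(c,[.383,-.259,.069])[0].astype(int); print(p)
cr=c['image'][p[1]-60:p[1]+80,p[0]-70:p[0]+110]; cv2.imwrite('pics/s9.png',cv2.resize(cr,None,fx=4,fy=4))
```

```text
[318 125]
```

View pics/s9.png

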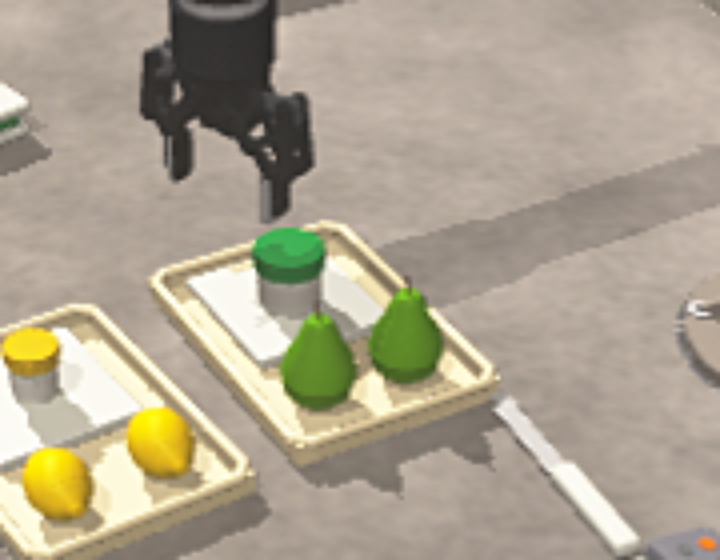

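The crop shows green upright in the middle of the pear board, with its cap at (288,243) close to the predicted (280,240), and the gripper clear of everything.

```bash
python3 -c "from workcell import finish_job; print(finish_job())"
```

```text
the job is handed in; nothing more can be done
None
```

The job is handed in at about 25 s of the 99 s allowed: my final checks showed all four pots upright and central at their stations, the beaker unmoved and the gripper clear, but the hand-in returned no verdict.

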